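# Fasten the label plate on the bone specimen's stand

### The arm

A 6-joint arm with a two-finger parallel gripper is mounted at the origin on the work surface. World frame = base frame: x ahead of the robot, y to its left, z up, the work surface at z = 0. Lengths are in m, angles in rad, forces in N, time in s.
With the tool pointing down it reaches from about 0.375 to 0.9 m from the base axis. Payload 3.1 kg.
Tool frame: the origin (TCP) lies midway between the tips of the shut fingers; the grasp point (between the pads) lies 19 mm behind it; x points along the fingers, y is the direction in which the jaws open and shut, and the axes are right-handed (so a half turn about x gives the same grasp; the last joint's range is limited). The gripper opens to 87 mm and grips with 3 to 60 N. Pads are 19 mm wide; open, the fingers measure 117 mm over their backs; the gripper's body (75 mm by 190 mm) begins 51 mm behind the grasp point.
Start: joints at [0.944, 0.527, 1.433, -0, 1.181, -0.178], TCP at [0.271, 0.563, 0.223] pointing down, gripper open.
Joint ranges: [-3.08, 3.08], [-0.75, 2.2], [0.22, 2.44], [-1.43, 4.57], [0, 2.65], [-2.85, 2.85]. Speed limits (rad/s): [2.79, 2.79, 3.14, 3.14, 3.14, 3.14].

### API

Orientations are given as a unit quaternion [x, y, z, w].
In Python, from rig import get_obs, imaging, robot gives the robot as it stands.
- The arm moves only by the shell command python3 -m inch 'ROWS' [FORCE]. ROWS is JSON, a list of rows, each a list of 3 entries, a list of its own where there are three numbers: the finger opening in mm, from 0 to 87, then the shift along the tool's x, y, z in mm, then the turn, a rotation vector about the tool's x, y, z in degrees. In form: [[grip, [dx, dy, dz], [wx, wy, wz]], ...]. A call has 1 to 12 rows; each row shifts and turns the pose as measured when the row begins, along the tool's axes as they then stand; what a row does not reach is not made up. A row lasts 1/8 s, in which the tool goes at most 62.5 mm and 10.7 degrees, less where a joint would pass 70% of its speed; a pose out of reach is approached as far as the arm can. A call with a gripper value outside its range is refused whole. The fingers move at their own pace and stop on an object; FORCE is the grip in N (left out, the last holds). Time passes only in rows, so rows that do not move let the fingers close. It gives the time, the measured TCP pose, the force and the opening at its end, in the units of the state.
- get_obs(): the state, without advancing time (a new reading comes with each control period).
- imaging.camera(name): name is "scene" or "top" or "wrist"; returns the picture (384x512x3 uint8, red, green, blue); there is no depth.
- imaging.camera_params(name): a dict with "camera_matrix" (3x3 intrinsics, pixels), "xyz" and "rotation" of the camera in the world. Camera axes: x right, y down, z forward; pixel columns grow to the right and rows downward; lengths in m; the calibration is good to about 2 mm. A picture is of the moment at which its call begins: read the wrist's pose just before it. camera_params takes no time and is no camera call; for the wrist camera it gives the pose at the moment of the call.
- robot.hand_in(): hands the job in, once; it reports no verdict.
Trained networks look in the newest picture that a camera, given by its name, has taken for a name from the list of things; names that differ only in an ending like _2 or _b are one class to them, and where a whole thing is asked for, a point or a joint stands for the part that bears it (a point fixed in the world has none). Each returns a list of dicts, best first, with "confidence" (0 to 1); they miss things now and then, are a little off and sometimes report something else, mostly with a low value. They report only what shows in the picture. A call takes as long as a camera call.
- imaging.cut_out(camera, target): "pixels" (384x512 bool, what is visible of it) and "box" ([centre column, centre row, width, height] in pixels, round what is visible of it).
- imaging.tip_of(camera, target): "pixel" ([column, row] in pixels: a listed point, or the origin of a listed thing).
The state is a dict: "time": time; "q": joint angles; "joint_velocities": joint speeds; "joint_torque": joint torques, N m; "position": TCP position; "tool_rot": TCP orientation; "ft_force": force on the tool from outside, world axes, zero at the start; "moment": the same for the moment, N m; "grip_width": finger opening in m.
Only numpy, scipy, OpenCV 4.12 (cv2) and the standard library are available. Lean on these libraries where they do the work, as an engineer would, in place of code of your own. Each camera call takes 0.05 s, during which the arm holds its last target. There are 200 camera calls.

### The job

Take the steel label plate from the dissecting tray and fasten it on the wooden stand of the bone specimen: tilt its oblong eye past the wide head of the stud, then level it so that it lies flat on the wood under the head, with its forked tail astride the small dowel. Feel for the stud and never force the plate against the stand or drop it; let go when it lies flat, and leave the other things on the bench where they are.

Things in the scene. Friction and masses are not known exactly. Their poses are not given: they have to be found in the camera images.
- plate: Loose steel label plate, 5 mm thick, 0.15-0.30 kg. Origin: centre of its eye, on the underside; z normal to it (up as it lies), x from eye to forked tail. The eye, a rectangular hole, is only 31 mm along x, 50 along y. A 10 mm wide end bar closes it at -x (x -25.5 to -15.5). 68 mm wide up to x = 26.5, then 45 mm; ends at x = 114. Centre of mass near the tab.
- tab_top (a point): Middle of the top of the plate's upright label tab, the grip: 30 mm long (plate x 30 to 60), 10 mm thick (plate y -5 to 5), 40 mm high over the plate; this point is 45 mm along x from the eye's centre and 45 mm above the plate's underside. Axes as the plate's.
- fork (a point): Middle of the fork's notch, level with the plate's underside, 90 mm along x from the eye's centre. The fork is two tines from plate x = 66 to 114 with an open notch 15 mm wide between them.
- stand: Fixed stand: wooden deck 24 mm high, reaching from x -50 to 180 and y -48 to 48 mm of its origin, which lies at table level below the middle of the stud's slot; z up, x towards dowel and bone.
- slot (a point): Deck's top at the middle of the stud's slot; axes as the stand's. The steel stud: stem 12 mm diameter, 20 mm from deck to the underside of a round head 42 mm in diameter, 4 mm thick. It is clamped rigidly somewhere in the slot: its axis stands anywhere from 9 mm before to 9 mm behind this point along x (y = 0); this is not measured and differs each time.
- dowel_top (a point): Top centre of the plain dowel, 8 mm diameter, 10 mm high over the deck, fixed 94 mm along x from the slot's middle. The fork goes astride it: 3.5 mm to spare on either side.
- bone (a point): Middle of the white bone cast fixed across the deck on two saddles, 158 mm along the stand's x from the slot; with its knobs it spans x 134 to 184, y -80 to 80, top about 65 mm above the table.
- tray: Fixed aluminium dissecting tray, 270 by 200 mm (x by y), walls 24 mm high and 4 mm thick, floor 4 mm above the table; origin at the centre of its underside. The plate lies flat in its -x part; forceps and a probe in its +x part.
- end_edge (a point): Middle of the end bar's edge of the eye, on the underside: 15.5 mm from the eye's centre towards -x. The 31 mm eye cannot pass the 42 mm head flat: with the plate tilted about 35 degrees, fork end high, this edge goes under the rim on the side away from the dowel and is drawn against the stem; then the opposite edge swings down past the other rim with about 1 mm to spare.
- beaker: glass beaker, 72 mm diameter, 90 mm high, a bystander; origin under its centre
- jar: small jar, 60 mm diameter, 75 mm high, a bystander; origin under its centre
- forceps: forceps, 110 mm long along their x, 6 mm high, in the tray, a bystander; origin under the centre
- probe: probe, 140 mm long along its x, 8 mm thick, in the tray, a bystander; origin under the centre
- eraser: white eraser, 50 by 22 by 13 mm, a bystander; origin under its centre

How it is judged:
By the outcome, as a careful person would: the job done as asked, in the order asked, and still so for the second after the job is handed in, with the robot touching nothing.
It also fails if it takes over 54 s, if anything falls off the work surface, if the arm or the gripper's body presses on something with over 40 N, if the wrist force passes 120 N, or if a joint passes its speed limit or range.

## Working session

There is one attempt and no reset: what is moved stays moved. The work goes in short steps, Python scripts to look and compute and a shell command to move; the robot and the scene stay as the last step left them, time stands still between calls to the robot, and variables do not carry over. Pictures are saved under pics/ and viewed, about 8 in all and at most 12, crops included, and the job is handed in when it is done.

```bash
mkdir -p pics; ls; cat > h.py <<'E'
import numpy as np, cv2
from scipy.spatial.transform import Rotation as R
from rig import get_obs, imaging, robot
def cam(n):
    p=imaging.camera_params(n); Rm=np.array(p["rotation"]); 
    if Rm.shape!=(3,3): Rm=R.from_quat(Rm.ravel()).as_matrix()
    return np.array(p["camera_matrix"]),np.array(p["xyz"]),Rm
def ray(n,px,c=None):
    K,o,Rm=c or cam(n); return o,Rm@np.linalg.inv(K)@np.array([px[0],px[1],1.])
def at_z(n,px,z,c=None):
    o,d=ray(n,px,c); return o+d*(z-o[2])/d[2]
def proj(n,P,c=None):
    K,o,Rm=c or cam(n); v=K@Rm.T@(np.array(P)-o); return v[:2]/v[2]
def tips(n,names):
    out={}
    for t in names:
        r=imaging.tip_of(n,t); out[t]=[(np.round(x["pixel"],1).tolist(),round(x["confidence"],2)) for x in r[:2]]
    return out
def state():
    o=get_obs(); print("t",round(o["time"],2),"p",np.round(o["position"],4),"F",np.round(o["ft_force"],1),"M",np.round(o["moment"],2),"g",round(o["grip_width"]*1e3,1),"q",np.round(o["q"],2)); return o
E
python3 - <<'E'
from h import *
o=state(); print(R.from_quat(o["tool_rot"]).as_matrix().round(3))
Z={"slot":.024,"dowel_top":.034,"plate":.004,"tab_top":.049,"fork":.004,"stand":0,"tray":0,"bone":.05}
for n in("top","scene"):
    im=imaging.camera(n); cv2.imwrite(f"pics/{n}0.png",im[:,:,::-1])
    print(n,cam(n)[1].round(3))
    for k,v in tips(n,Z).items(): print(k,v,[at_z(n,p,Z[k])[:2].round(4).tolist() for p,c in v])
E
```

```text
pics
t 0.0 p [0.2707 0.5625 0.2216] F [ 0.5  0.2 -1.5] M [ 0.03 -0.01  0.04] g 87.2 q [ 0.94  0.53  1.43  0.    1.18 -0.18]
[[-0.001  0.434  0.901]
 [-0.002  0.901 -0.434]
 [-1.    -0.002 -0.   ]]
top [ 0.476 -0.017  0.784]
slot [([168.5, 210.1], 0.92)] [[0.5345, 0.1691]]
dowel_top [([178.0, 165.4], 0.66)] [[0.6251, 0.1499]]
plate [([349.2, 244.5], 0.83)] [[0.4642, -0.2003]]
tab_top [([360.3, 222.2], 0.86)] [[0.5079, -0.2129]]
fork [([358.7, 203.4], 0.6)] [[0.5488, -0.2231]]
stand [([174.6, 208.0], 0.73)] [[0.5407, 0.1622]]
tray [([353.7, 205.9], 0.71)] [[0.544, -0.2135]]
bone [([181.1, 134.9], 0.82)] [[0.6847, 0.1417]]
scene [ 0.841 -0.507  0.704]
slot [([256.6, 142.9], 0.84)] [[0.529, 0.1591]]
dowel_top [([299.5, 156.9], 0.76)] [[0.631, 0.1483]]
plate [([134.5, 270.9], 0.93)] [[0.4652, -0.2061]]
tab_top [([148.8, 268.6], 0.94)] [[0.5079, -0.212]]
fork [([176.9, 296.6], 0.84)] [[0.558, -0.2178]]
stand [([259.4, 150.3], 0.87), ([127.6, 269.8], 0.51)] [[0.5335, 0.1638], [0.4508, -0.2076]]
tray [([325.2, 161.9], 0.28)] [[0.6756, 0.1905]]
bone [([325.8, 161.2], 0.93)] [[0.6877, 0.1433]]
```

View pics/top0.png

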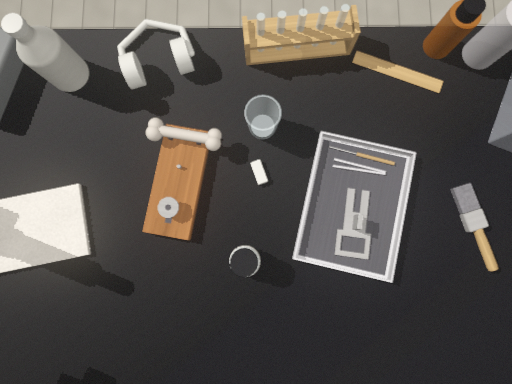

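View pics/scene0.png

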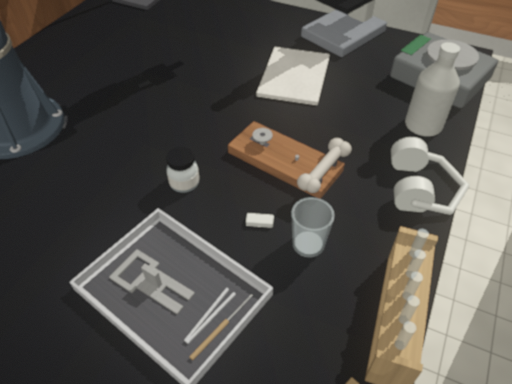

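The top view shows the eye at about (353,243), the tab at (360,222) and the fork pointing up-image (+x). The stud head is at (168,208), the dowel at (179,167) and the bone beyond them. The stand is yawed about -11°. Next I'll take a wrist view of the stand on the way to the plate.

```bash
cat >> h.py <<'E'
def go(p,yaw,tilt=0,o=None):
    """delta from present to tool down, tool z along yaw(deg), tilted fork-up by tilt deg"""
    o=o or get_obs(); A=R.from_quat(o["tool_rot"]); y=np.radians(yaw)
    z=np.array([np.cos(y),np.sin(y),0]); x=np.array([0,0,-1.]); 
    B=R.from_matrix(np.c_[x,np.cross(z,x),z])*R.from_euler('y',-tilt,degrees=True)
    d=np.array(p)-o["position"]
    print("shift now-frame",(A.inv().apply(d)*1e3).round(1),"shift in target frame",(B.inv().apply(d)*1e3).round(1),"rot",np.degrees((A.inv()*B).as_rotvec()).round(2))
E
python3 - <<'E'
from h import *
o=get_obs();K,c,Rm=cam("wrist");T=R.from_quat(o["tool_rot"]).as_matrix()
print(K.round(1),(T.T@(c-o["position"])).round(4),(T.T@Rm).round(3))
go((.56,.16,.28),-11,0,o)
E
```

```text
[[337.6   0.  252.4]
 [  0.  337.6 183.3]
 [  0.    0.    1. ]] [-0.1611 -0.0002 -0.0707] [[ 0.    -0.256  0.967]
 [ 1.    -0.001 -0.   ]
 [ 0.001  0.967  0.256]]
shift now-frame [ -57.4 -237.8  435.2] shift in target frame [ -57.4 -340.6  360.5] rot [-14.71   0.    -0.  ]
```

```bash
python3 -m inch '[[87,[0,-27,43],[-7.4,0,0]],[87,[0,-35,42],[-7.3,0,0]],[87,[0,-43,46],[0,0,0]],[87,[0,-43,46],[0,0,0]],[87,[0,-43,46],[0,0,0]],[87,[0,-43,46],[0,0,0]],[87,[0,-43,46],[0,0,0]],[87,[0,-43,46],[0,0,0]],[87,[0,0,0],[0,0,0]]]'
python3 - <<'E'
from h import *
o=state(); go((.575,.155,.21),-11,0,o)
c=cam("wrist"); im=imaging.camera("wrist"); cv2.imwrite("pics/w1.png",im[:,:,::-1])
Z={"slot":.024,"dowel_top":.034,"stand":0,"bone":.05}
for k,v in tips("wrist",Z).items(): print(k,v,[at_z("wrist",p,Z[k],c)[:2].round(4).tolist() for p,_ in v])
E
```

```text
time: 2.02
position: [0.5564, 0.1703, 0.2239]
tool_rot: [0.065, 0.701, -0.062, 0.707]
ft_force: [-0.3, -0.1, 0.0]
grip_width: 0.0868
t 2.02 p [0.5564 0.1703 0.2239] F [-0.3 -0.1  0. ] M [ 0.06  0.05 -0.02] g 86.8 q [ 0.1   0.46  1.55  0.    1.12 -1.29]
shift now-frame [ 14.  -11.8  20.9] shift in target frame [ 13.9 -11.5  21.1] rot [ 0.69  0.47 -0.35]
slot [([247.6, 141.1], 0.74)] [[0.5359, 0.1701]]
dowel_top [([245.3, 224.1], 0.74)] [[0.625, 0.1509]]
stand [] []
bone [([242.9, 282.6], 0.95)] [[0.687, 0.1367]]
```

View pics/w1.png

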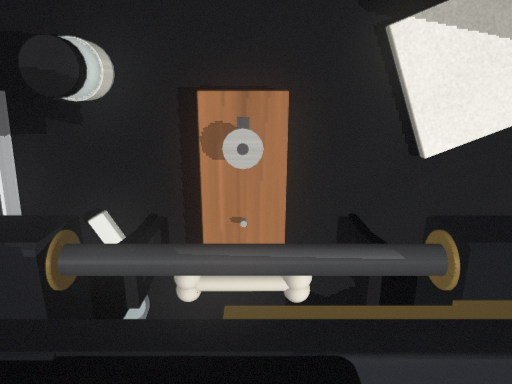

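The wrist view shows the deck's near corners at (198,91) and (289,91), the head at about (242,149) and the dowel at (243,224). I'll fit these precisely, and fit the plate from the top view.

```bash
python3 - <<'E'
from h import *
im=cv2.imread("pics/w1.png"); c=cam("wrist")
hsv=cv2.cvtColor(im,cv2.COLOR_BGR2HSV); m=((hsv[...,0]<18)&(hsv[...,1]>110)&(hsv[...,2]>50)).astype(np.uint8); m[242:]=0;m[:,:185]=0;m[:,300:]=0
L=[];Rr=[]
for r in range(100,238,3):
    x=np.flatnonzero(m[r]); 
    if len(x)>20: L.append(at_z("wrist",(x[0]-.5,r),.024,c)[:2]);Rr.append(at_z("wrist",(x[-1]+.5,r),.024,c)[:2])
for S in(L,Rr):
    S=np.array(S,np.float32); vx,vy,x0,y0=cv2.fitLine(S,cv2.DIST_HUBER,0,.01,.01).ravel(); print("yaw",np.degrees(np.arctan(vy/vx)),"y at x=.5359",y0+vy/vx*(.5359-x0))
col=[np.flatnonzero(m[:,x])[0] for x in range(205,284,4)]; print("near edge",col, at_z("wrist",(244,np.median(col)-.5),.024,c)[:2])
g=cv2.cvtColor(im,cv2.COLOR_BGR2GRAY)
hd=((hsv[...,1]<50)&(g>110)).astype(np.uint8); hd=hd[100:190,205:284]
hd=cv2.morphologyEx(hd,cv2.MORPH_CLOSE,np.ones((13,13)));n,_,st,ce=cv2.connectedComponentsWithStats(hd)
i=1+np.argmax(st[1:,4]); p=ce[i]+[205,100]; print("head",p,st[i],at_z("wrist",p,.048,c)[:2])
dw=((hsv[...,1]<70)&(g>110)).astype(np.uint8)[212:236,230:258];n,_,st,ce=cv2.connectedComponentsWithStats(dw);print([(ce[i]+[230,212],st[i],at_z("wrist",ce[i]+[230,212],.034,c)[:2]) for i in range(1,n)])
t=cv2.imread("pics/top0.png"); cv2.imwrite("pics/crop.png",cv2.resize(t[180:265,325:385],None,fx=7,fy=7,interpolation=cv2.INTER_CUBIC))
E
```

```text
yaw -10.029636 y at x=.5359 0.120189175
yaw -10.120399 y at x=.5359 0.21737264
near edge [np.int64(90), np.int64(90), np.int64(90), np.int64(90), np.int64(90), np.int64(90), np.int64(90), np.int64(90), np.int64(90), np.int64(90), np.int64(90), np.int64(90), np.int64(90), np.int64(90), np.int64(90), np.int64(90), np.int64(90), np.int64(90), np.int64(90), np.int64(90)] [0.47755    0.18080682]
head [242.27153846 148.12846154] [  17   28   41   41 1300] [0.53329382 0.16937211]
[(array([243.28947368, 223.23684211]), array([10,  8,  7,  7, 38], dtype=int32), array([0.61830347, 0.15467102]))]
```

View pics/crop.png

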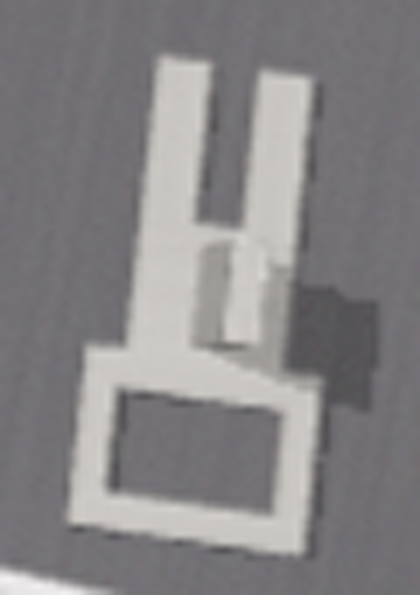

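```bash
python3 - <<'E'
from h import *
f=lambda x,y:at_z("top",(325+(x+.5)/7-.5,180+(y+.5)/7-.5),.009)[:2]
a=[f(*p) for p in[(155,60),(128,345),(313,78),(288,370),(68,523),(302,553),(85,345),(323,378)]]
for i,j in((1,0),(3,2)): d=a[i+0]*-1+a[j]; print(np.degrees(np.arctan2(d[1],d[0])),np.hypot(*d))
d=a[4]-a[5];print(np.degrees(np.arctan2(d[1],d[0]))-90,np.hypot(*d)); d=a[6]-a[4];print(np.degrees(np.arctan2(d[1],d[0])),np.hypot(*d))
e=np.mean([f(*p) for p in[(118,388),(283,410),(270,515),(105,492)]],0); print("eye",e, "outer",np.mean(a[4:],0))
go((.50,-.205,.2),-11)
print(at_z("top",(0,0),0),at_z("top",(511,0),0))
E
```

```text
-7.335325689092034 0.08499206732636651
-7.287667843345822 0.08681849791118737
-7.334985304683357 0.06798576422075159
-7.254588696536739 0.051839624306630916
eye [ 0.46525174 -0.20542708] outer [ 0.46576093 -0.20557605]
shift now-frame [  21.3 -383.8   13.9] shift in target frame [  23.6 -383.3   21.6] rot [ 1.14  0.25 -0.36]
[1.01887911 0.57592404 0.        ] [ 1.00749402 -0.5839932   0.        ]
```

```bash
python3 - <<'E'
from h import *
go((.505,-.2106,.14),-7.3)
E
```

```text
shift now-frame [  81.3 -388.8   19.5] shift in target frame [  83.6 -388.8    2.5] rot [-2.56  0.26 -0.35]
```

```bash
python3 -m inch '[[87,[0,-54,0],[-2.6,0.3,-0.35]],[87,[0,-56,0.3],[0,0,0]],[87,[0,-56,0.3],[0,0,0]],[87,[10,-56,0.3],[0,0,0]],[87,[15,-56,0.3],[0,0,0]],[87,[20,-56,0.3],[0,0,0]],[87,[20,-55,1],[0,0,0]],[87,[18,0,0],[0,0,0]],[87,[0,0,0],[0,0,0]]]'
python3 - <<'E'
from h import *
o=state(); go((.5101,-.2112,.012),-7.3,0,o)
c=cam("wrist"); im=imaging.camera("wrist"); cv2.imwrite("pics/w2.png",im[:,:,::-1])
Z={"plate":.004,"tab_top":.049,"fork":.004}
for k,v in tips("wrist",Z).items(): print(k,v,[at_z("wrist",p,Z[k],c)[:2].round(4).tolist() for p,_ in v])
E
```

```text
time: 3.4
position: [0.5077, -0.2073, 0.1407]
tool_rot: [0.034, 0.704, -0.035, 0.709]
ft_force: [0.7, 0.1, -0.3]
grip_width: 0.0871
t 3.4 p [ 0.5077 -0.2073  0.1407] F [ 0.7  0.1 -0.3] M [ 0.02  0.03 -0.01] g 87.1 q [-0.59  0.54  1.71  0.    0.89 -2.07]
shift now-frame [128.7  -3.6   1.9] shift in target frame [128.7  -3.5   2.9] rot [ 1.71  0.4  -0.01]
plate [] []
tab_top [([244.5, 188.7], 0.66)] [[0.5083, -0.2135]]
fork [] []
```

View pics/w2.png

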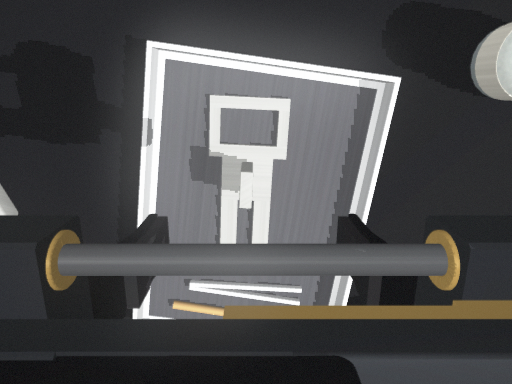

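The wrist view puts the tab at about (246,190), so roughly 1–2 mm from the top-camera estimate; the forceps are clear ahead of it. I'll descend and grip.

```bash
python3 -m inch '[[50,[40,-4.5,1.5],[1.7,0.4,0]],[50,[40,0,0],[0,0,0]],[50,[30,0,0],[0,0,0]],[50,[14,0,0],[0,0,0]],[50,[0,0,0],[0,0,0]]]' 50
python3 - <<'E'
from h import *
o=state(); go((.5095,-.212,.014),-7.3,0,o)
E
```

```text
time: 4.22
position: [0.5181, -0.2118, 0.0218]
tool_rot: [0.038, 0.7, -0.045, 0.712]
ft_force: [0.2, 0.5, 0.4]
grip_width: 0.0514
t 4.22 p [ 0.5181 -0.2118  0.0218] F [0.2 0.5 0.4] M [ 0.04 -0.01  0.04] g 51.4 q [-0.59  0.74  1.75 -0.    0.63 -2.04]
shift now-frame [ 7.7 -1.2 -8.6] shift in target frame [ 7.8 -1.3 -8.5] rot [0.51 1.   0.5 ]
```

```bash
python3 -m inch '[[50,[6,-1.2,-8.6],[0.5,1,0.5]],[50,[0,0,0],[0,0,0]]]'
python3 - <<'E'
from h import *
o=state(); go((.5095,-.212,.014),-7.3,0,o)
E
```

```text
time: 4.47
position: [0.5103, -0.2124, 0.0175]
tool_rot: [0.044, 0.705, -0.045, 0.706]
ft_force: [0.5, 0.0, -0.7]
grip_width: 0.0504
t 4.47 p [ 0.5103 -0.2124  0.0175] F [ 0.5  0.  -0.7] M [ 0.02  0.03 -0.02] g 50.4 q [-0.6   0.75  1.76 -0.    0.63 -2.04]
shift now-frame [ 3.5  0.3 -0.8] shift in target frame [ 3.5  0.3 -0.8] rot [0.03 0.13 0.07]
```

```bash
python3 -m inch '[[50,[2.5,0,-0.5],[0,0.1,0]],[20,[0,0,0],[0,0,0]],[5,[0,0,0],[0,0,0]],[0,[0,0,0],[0,0,0]],[0,[0,0,0],[0,0,0]],[0,[0,0,0],[0,0,0]]]' 50
python3 - <<'E'
from h import *
o=state(); go((.5095,-.212,.014),-7.3,0,o)
E
```

```text
time: 5.22
position: [0.5107, -0.2132, 0.0165]
tool_rot: [0.044, 0.705, -0.046, 0.707]
ft_force: [0.7, 0.2, 0.6]
grip_width: 0.0098
t 5.22 p [ 0.5107 -0.2132  0.0165] F [0.7 0.2 0.6] M [ 0.1  -0.04  0.04] g 9.8 q [-0.6   0.75  1.76 -0.    0.63 -2.04]
shift now-frame [ 2.5  1.1 -1.4] shift in target frame [ 2.5  1.1 -1.3] rot [-0.01  0.19  0.16]
```

```bash
python3 -m inch '[[0,[-10,0,0],[0,0,0]],[0,[-20,0,0],[0,0,0]],[0,[-40,0,0],[0,0,0]],[0,[-50,0,0],[0,0,0]],[0,[-50,0,0],[0,0,0]],[0,[-20,0,0],[0,0,0]],[0,[0,0,0],[0,0,0]]]' 60
python3 - <<'E'
from h import *
o=state(); go((.56,.16,.20),-10.1,0,o)
c=cam("wrist"); im=imaging.camera("wrist"); cv2.imwrite("pics/w3.png",im[:,:,::-1])
T=R.from_quat(o["tool_rot"]).as_matrix()
print((T.T@c[2]).round(3),(T.T@(c[1]-o["position"])).round(4))
E
```

```text
time: 6.1
position: [0.5087, -0.2116, 0.2135]
tool_rot: [0.045, 0.706, -0.045, 0.706]
ft_force: [-0.0, 0.6, -2.3]
grip_width: 0.0096
t 6.1 p [ 0.5087 -0.2116  0.2135] F [-0.   0.6 -2.3] M [ 0.1  -0.02  0.03] g 9.6 q [-0.6   0.44  1.63 -0.    1.07 -2.04]
shift now-frame [ 13.  375.1   3.7] shift in target frame [ 13.5 374.8 -14.6] rot [2.8  0.02 0.07]
[[ 0.    -0.256  0.967]
 [ 1.    -0.001 -0.   ]
 [ 0.001  0.967  0.256]] [-1.611e-01  1.000e-04 -7.080e-02]
```

View pics/w3.png

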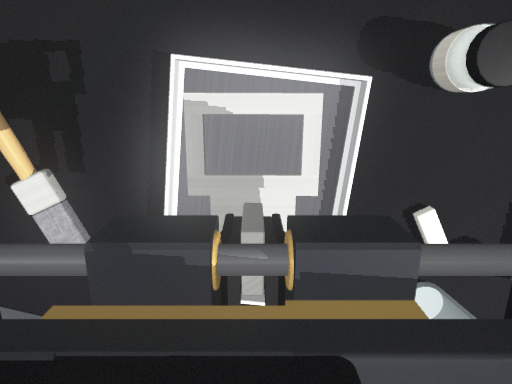

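The end bar and eye are visible at columns 204–303 and rows 114–176. They are square to the tool, with the end edge at tool z ≈ -61 mm and x ≈ +12.5 mm. Next I'll check that the tilted poses are within joint range.

```bash
cat >> h.py <<'E'
U=np.array([np.cos(np.radians(-10.1)),np.sin(np.radians(-10.1)),0]); SLOT=np.array([.5267,.1704,.024])
EE=np.array([.0125,0,-.061])
def tgt(s,z,tilt):
    "TCP for end edge at s,z mm over deck"
    t=np.radians(tilt); up=np.array([0,0,1.]); X=U*np.sin(t)-up*np.cos(t); Zt=U*np.cos(t)+up*np.sin(t)
    return SLOT+U*s/1e3+up*z/1e3-EE[0]*X-EE[2]*Zt
def edge(o=None):
    o=o or get_obs(); T=R.from_quat(o["tool_rot"]).as_matrix(); e=np.array(o["position"])+T@EE-SLOT
    print("edge s,lat,z mm",(np.array([e@U,e@np.cross([0,0,1],U),e[2]])*1e3).round(2),"tilt",np.degrees(np.arcsin(T[2,2])).round(2),"yaw",np.degrees(np.arctan2(T[1,2],T[0,2])).round(2),"roll",np.degrees(np.arcsin(T[2,1])).round(2))
E
python3 - <<'E'
from h import *
D=[(.527,1.433,np.hypot(.2707,.5625),.2216),(.46,1.55,.582,.2239),(.54,1.71,.5484,.1407),(.75,1.76,.5534,.0165),(.44,1.63,.551,.2135)]
A=[];b=[]
for q2,q3,r,z in D:
    s=q2+q3; A+= [[np.sin(q2),np.sin(s),np.cos(s),0],[np.cos(q2),np.cos(s),-np.sin(s),1]]; b+=[r,z]
x,res,*_=np.linalg.lstsq(A,b,rcond=None); print(x,res)
from scipy.optimize import least_squares
L1,L2,L2b,hh=x   # hh=h-Lt ; guess Lt
def f(q,r,z,t,Lt):
    s=q[0]+q[1]; t=np.radians(t)
    return [L1*np.sin(q[0])+L2*np.sin(s)+L2b*np.cos(s)+Lt*np.sin(t)-r, L1*np.cos(q[0])+L2*np.cos(s)-L2b*np.sin(s)+hh+Lt-Lt*np.cos(t)-z]
for s,z,t in((-20,60,35),(-20,12,35),(1,12,35),(-8,0,0)):
    p=tgt(s,z,t)
    for Lt in(.25,.3,.35):
        k=least_squares(f,[.6,1.6],args=(np.hypot(p[0],p[1]),p[2],t,Lt)); q=k.x; print((s,z,t),p.round(3),Lt,q.round(2),"q5",round(np.pi-np.radians(t)-q.sum(),2),k.cost<1e-7)
go(tgt(-20,60,35)+[0,0,.05],-10.1)
E
```

```text
[ 0.61781995  0.3940053   0.12357881 -0.04747197] [5.72784776e-05]
(-20, 60, 35) [0.549 0.166 0.129] 0.25 [0.54 2.02] q5 -0.03 True
(-20, 60, 35) [0.549 0.166 0.129] 0.3 [0.55 2.09] q5 -0.11 True
(-20, 60, 35) [0.549 0.166 0.129] 0.35 [0.56 2.17] q5 -0.2 True
(-20, 12, 35) [0.549 0.166 0.081] 0.25 [0.65 2.05] q5 -0.17 True
(-20, 12, 35) [0.549 0.166 0.081] 0.3 [0.66 2.12] q5 -0.26 True
(-20, 12, 35) [0.549 0.166 0.081] 0.35 [0.69 2.2 ] q5 -0.35 True
(1, 12, 35) [0.57  0.163 0.081] 0.25 [0.66 2.01] q5 -0.13 True
(1, 12, 35) [0.57  0.163 0.081] 0.3 [0.67 2.08] q5 -0.21 True
(1, 12, 35) [0.57  0.163 0.081] 0.35 [0.69 2.15] q5 -0.3 True
(-8, 0, 0) [0.579 0.161 0.037] 0.25 [0.74 1.64] q5 0.76 True
(-8, 0, 0) [0.579 0.161 0.037] 0.3 [0.74 1.64] q5 0.76 True
(-8, 0, 0) [0.579 0.161 0.037] 0.35 [0.74 1.64] q5 0.76 True
shift now-frame [ 33.1 379.8  -7.3] shift in target frame [ 33.3 379.  -25.9] rot [ 2.79 -0.09  0.02]
```

```bash
python3 - <<'E'
from h import *
from scipy.optimize import least_squares
d=.112
P=[(.527,1.433,[.2707,.5625,.2216]),(.46,1.55,[.5564,.1703,.2239]),(.54,1.71,[.5077,-.2073,.1407]),(.75,1.76,[.5107,-.2132,.0165]),(.44,1.63,[.5087,-.2116,.2135])]
A=[];b=[]
for q2,q3,p in P:
    s=q2+q3; A+= [[np.sin(q2),np.sin(s),np.cos(s),0],[np.cos(q2),np.cos(s),-np.sin(s),1]]; b+=[np.sqrt(p[0]**2+p[1]**2-d*d),p[2]]
x,res,*_=np.linalg.lstsq(A,b,rcond=None); print(x,res); L1,L2,L2b,hh=x
for t in(35,15,0):
  for s,z in((-20,60),(-20,12),(1,12)):
    p=tgt(s,z,35); 
    for Lt in(.2,.25,.3):
        # wrist centre: go back along tool
        th=np.radians(t); X=U*np.sin(th)-np.array([0,0,1])*np.cos(th); w=p-Lt*X
        rr=np.sqrt(w[0]**2+w[1]**2-d*d); q1=np.arctan2(w[1],w[0])-np.arcsin(d/np.hypot(w[0],w[1]))
        f=lambda q:[L1*np.sin(q[0])+L2*np.sin(q.sum())+L2b*np.cos(q.sum())-rr,L1*np.cos(q[0])+L2*np.cos(q.sum())-L2b*np.sin(q.sum())+hh+Lt-w[2]]
        q=least_squares(f,[.6,1.6]).x
        a=q.sum(); fa=np.array([np.cos(q1)*np.sin(a),np.sin(q1)*np.sin(a),np.cos(a)]) # forearm axis if q5 zero
        lat=X@np.array([-np.sin(q1),np.cos(q1),0]); print(t,(s,z),Lt,"q1-3",q1.round(2),q.round(2),"inplane q5",round(np.pi-np.arctan2(X@[np.cos(q1),np.sin(q1),0],-X[2])-a,2),"lat",lat.round(2))
E
```

```text
[ 0.60025006  0.38917137  0.11977013 -0.03825545] [2.36841821e-05]
35 (-20, 60) 0.2 q1-3 0.17 [0.55 1.92] inplane q5 0.08 lat -0.19
35 (-20, 60) 0.25 q1-3 0.19 [0.55 1.99] inplane q5 0.02 lat -0.2
35 (-20, 60) 0.3 q1-3 0.21 [0.56 2.05] inplane q5 -0.04 lat -0.22
35 (-20, 12) 0.2 q1-3 0.17 [0.65 1.95] inplane q5 -0.04 lat -0.19
35 (-20, 12) 0.25 q1-3 0.19 [0.66 2.01] inplane q5 -0.11 lat -0.2
35 (-20, 12) 0.3 q1-3 0.21 [0.67 2.07] inplane q5 -0.18 lat -0.22
35 (1, 12) 0.2 q1-3 0.15 [0.66 1.91] inplane q5 -0.01 lat -0.18
35 (1, 12) 0.25 q1-3 0.17 [0.66 1.97] inplane q5 -0.07 lat -0.2
35 (1, 12) 0.3 q1-3 0.19 [0.67 2.03] inplane q5 -0.14 lat -0.21
15 (-20, 60) 0.2 q1-3 0.12 [0.55 1.77] inplane q5 0.57 lat -0.08
15 (-20, 60) 0.25 q1-3 0.13 [0.54 1.8 ] inplane q5 0.55 lat -0.08
15 (-20, 60) 0.3 q1-3 0.14 [0.53 1.83] inplane q5 0.53 lat -0.08
15 (-20, 12) 0.2 q1-3 0.12 [0.63 1.8 ] inplane q5 0.46 lat -0.08
15 (-20, 12) 0.25 q1-3 0.13 [0.62 1.83] inplane q5 0.44 lat -0.08
15 (-20, 12) 0.3 q1-3 0.14 [0.62 1.86] inplane q5 0.42 lat -0.08
15 (1, 12) 0.2 q1-3 0.11 [0.64 1.76] inplane q5 0.49 lat -0.07
15 (1, 12) 0.25 q1-3 0.12 [0.64 1.79] inplane q5 0.47 lat -0.08
15 (1, 12) 0.3 q1-3 0.13 [0.63 1.81] inplane q5 0.45 lat -0.08
0 (-20, 60) 0.2 q1-3 0.1 [0.58 1.65] inplane q5 0.91 lat 0.0
0 (-20, 60) 0.25 q1-3 0.1 [0.58 1.65] inplane q5 0.91 lat 0.0
0 (-20, 60) 0.3 q1-3 0.1 [0.58 1.65] inplane q5 0.91 lat 0.0
0 (-20, 12) 0.2 q1-3 0.1 [0.66 1.68] inplane q5 0.8 lat 0.0
0 (-20, 12) 0.25 q1-3 0.1 [0.66 1.68] inplane q5 0.8 lat 0.0
0 (-20, 12) 0.3 q1-3 0.1 [0.66 1.68] inplane q5 0.8 lat 0.0
0 (1, 12) 0.2 q1-3 0.09 [0.67 1.63] inplane q5 0.83 lat 0.0
0 (1, 12) 0.25 q1-3 0.09 [0.67 1.63] inplane q5 0.83 lat 0.0
0 (1, 12) 0.3 q1-3 0.09 [0.67 1.63] inplane q5 0.83 lat 0.0
```

Full 35° tilt runs close to the wrist singularity. By geometry, 28° with the end edge 13 mm above the deck leaves about 3 mm above the head and 2.6 mm below it, so I'll use that. First I move across at height.

```bash
python3 -m inch '[[0,[0,45,-3],[2.8,0,0]],[0,[0,55,-3],[0,0,0]],[0,[0,55,-4],[0,0,0]],[0,[0,55,-4],[0,0,0]],[0,[0,55,-4],[0,0,0]],[0,[0,55,-4],[0,0,0]],[0,[0,52,-4],[0,0,0]],[0,[0,0,0],[0,-8,0]],[0,[0,0,0],[0,-8,0]],[0,[0,0,0],[0,-8,0]],[0,[0,0,0],[0,-4,0]],[0,[0,0,0],[0,0,0]]]'
python3 - <<'E'
from h import *
o=state(); edge(o); go(tgt(-21,40,28),-10.1,28,o)
E
```

```text
time: 7.65
position: [0.5342, 0.1708, 0.1896]
tool_rot: [0.044, 0.526, -0.078, 0.846]
ft_force: [0.4, -0.9, -0.7]
grip_width: 0.0097
t 7.65 p [0.5342 0.1708 0.1896] F [ 0.4 -0.9 -0.7] M [0.1  0.42 0.01] g 9.7 q [ 0.21  0.4   1.93 -0.44  0.42 -0.82]
edge s,lat,z mm [-41.78   1.58 127.3 ] tilt 26.33 yaw -10.04 roll -0.42
shift now-frame [ 85.7  -1.1 -20.5] shift in target frame [ 85.1  -1.7 -23. ] rot [ 0.06 -1.67  0.44]
```

```bash
python3 -m inch '[[0,[22,0,-5],[0,-1.7,0.4]],[0,[22,-1,-5],[0,0,0]],[0,[22,0,-6],[0,0,0]],[0,[18,0,-6],[0,0,0]],[0,[0,0,0],[0,0,0]],[0,[0,0,0],[0,0,0]]]'
python3 - <<'E'
from h import *
o=state(); edge(o); go(tgt(-21,40,28),-10.1,28,o)
for n in("top","scene","wrist"):
    im=imaging.camera(n); cv2.imwrite(f"pics/{n}4.png",im[:,:,::-1])
a=cv2.imread("pics/top4.png")[110:250,130:250];b=cv2.imread("pics/scene4.png")[90:230,200:380]
c=cv2.imread("pics/wrist4.png")
r=lambda i:cv2.resize(i,(int(i.shape[1]*300/i.shape[0]),300),interpolation=cv2.INTER_CUBIC)
w=np.hstack([r(a),r(b)]); k=np.zeros((600,max(w.shape[1],400),3),np.uint8); k[:300,:w.shape[1]]=w; k[300:,:400]=r(c)[:, :400]; print(k.shape); cv2.imwrite("pics/m4.png",k)
E
```

```text
time: 8.4
position: [0.5573, 0.1636, 0.0998]
tool_rot: [0.045, 0.515, -0.078, 0.853]
ft_force: [0.8, 0.2, -2.2]
grip_width: 0.0094
t 8.4 p [0.5573 0.1636 0.0998] F [ 0.8  0.2 -2.2] M [ 0.1   0.42 -0.  ] g 9.4 q [ 0.18  0.59  1.98 -0.99  0.21 -0.27]
edge s,lat,z mm [-16.86  -1.3   36.28] tilt 27.79 yaw -10.22 roll -0.26
shift now-frame [-5.5  1.3 -2. ] shift in target frame [-5.5  1.3 -2. ] rot [-0.11 -0.21  0.35]
(600, 642, 3)
```

View pics/m4.png

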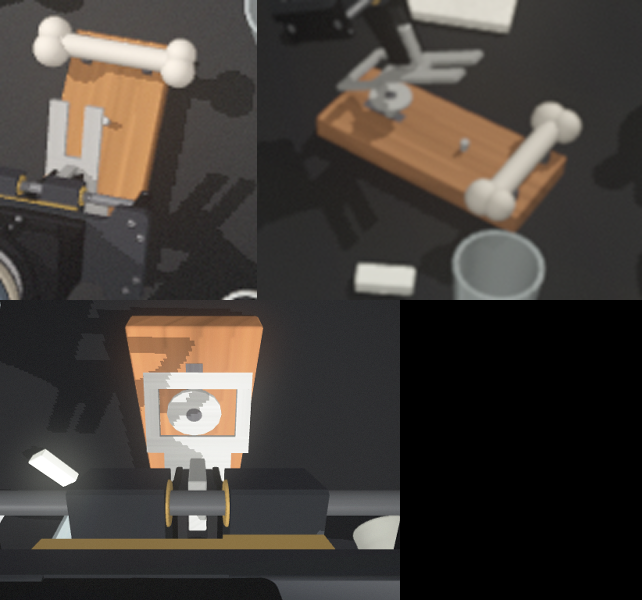

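The head shows inside the eye (wrist crop at about (194,413), eye centre at about (197,413)). I'll measure the lateral offset from this near view.

```bash
python3 - <<'E'
from h import *
im=cv2.imread("pics/wrist4.png"); c=cam("wrist")
cv2.imwrite("pics/c5.png",cv2.resize(im[20:230,150:350],None,fx=2.8,fy=2.8,interpolation=cv2.INTER_CUBIC))
f=lambda p,z:at_z("wrist",p,z,c)-SLOT
st=lambda v:(np.array([v@U,v@np.cross([0,0,1],U),v[2]])*1e3).round(2)
hsv=cv2.cvtColor(im,cv2.COLOR_BGR2HSV)
m=((hsv[...,0]<20)&(hsv[...,1]>90)).astype(np.uint8)
for r in(25,35,45,55,65,75): 
    x=np.flatnonzero(m[r,120:380])+120; 
    if len(x): print(r,x[0],x[-1],st(f((x[0]-.5,r),.024)),st(f((x[-1]+.5,r),.024)))
E
```

```text
25 165 331 [-48.52 -47.13  -0.  ] [-48.21  40.34  -0.  ]
35 159 336 [-43.46 -51.27  -0.  ] [-43.14  43.79  -0.  ]
45 161 335 [-38.18 -51.2   -0.  ] [-37.87  44.11  -0.  ]
55 163 333 [-32.69 -51.12  -0.  ] [-32.39  43.89  -0.  ]
65 165 331 [-26.97 -51.05  -0.  ] [-26.68  43.66  -0.  ]
75 167 330 [-21.01 -50.97  -0.  ] [-20.73  44.    -0.  ]
```

View pics/c5.png

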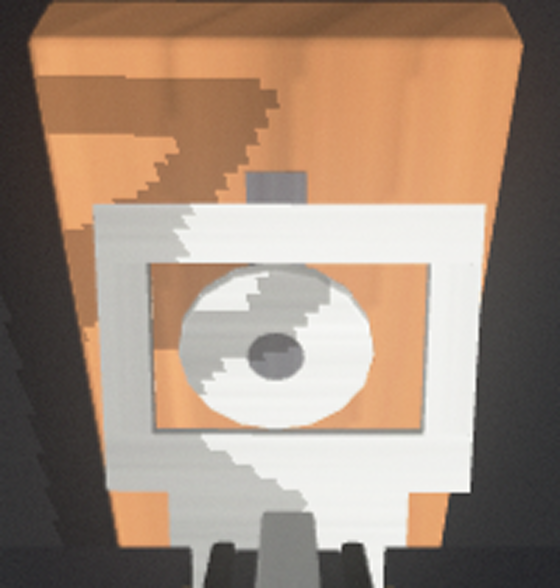

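```bash
python3 - <<'E'
from h import *
st=lambda v:(np.array([v@U,v@np.cross([0,0,1],U),v[2]])*1e3).round(2)
print("head wrist",st(at_z("wrist",(150+276/2.8-.3,20+348/2.8-.3),.048)-SLOT))
im=cv2.imread("pics/top0.png"); hsv=cv2.cvtColor(im,cv2.COLOR_BGR2HSV); g=hsv[...,2]
for (x0,x1,y0,y1,z,nm) in((155,182,196,222,.048,"head"),(174,184,161,172,.034,"dowel")):
    m=((hsv[...,1]<70)&(g>105)).astype(np.uint8)[y0:y1,x0:x1]; m=cv2.morphologyEx(m,cv2.MORPH_CLOSE,np.ones((5,5))) if nm=="head" else m
    n,_,s,ce=cv2.connectedComponentsWithStats(m); i=1+np.argmax(s[1:,4]); p=ce[i]+[x0,y0]; print(nm,p,s[i],st(at_z("top",p,z)-SLOT))
m=((hsv[...,0]<20)&(hsv[...,1]>110)&(g>50)).astype(np.uint8)[120:245,140:215]
c=max(cv2.findContours(m,0,2)[0],key=cv2.contourArea).reshape(-1,2)+[140,120]
W=np.array([st(at_z("top",q,.024)-SLOT)[:2] for q in c],np.float32); print("top deck lat range",np.percentile(W[:,1],[3,97]),"s",np.percentile(W[:,0],[2,98]), cv2.minAreaRect(W))
o=state();edge(o)
for t in("tab_top","fork","dowel_top"):
    imaging.camera("top") if t=="tab_top" else 0; r=imaging.tip_of("top",t)[:1]; print(t,[(x["pixel"],x["confidence"]) for x in r])
T=R.from_quat(o["tool_rot"]).as_matrix()
for nm,v in(("tab_top",(12.5-45,0,-.5)),("fork",(12.5,0,44.3))): P=o["position"]+T@(np.array(v)/1e3); print(nm,"predicted px",proj("top",P).round(1),st(P-SLOT))
E
```

```text
head wrist [10.73 -3.67 24.  ]
head [167.83042394 207.5286783 ] [  3   0  21  26 401] [11.9  -3.71 24.  ]
dowel [178.53333333 165.86666667] [ 3  3  4  5 15] [99.74 -4.23 10.  ]
top deck lat range [-55.85749912  44.7149992 ] s [-44.37999916 156.88499451] ((56.25768280029297, -5.956104278564453), (101.27490234375, 201.55877685546875), 89.75508880615234)
t 8.55 p [0.5571 0.1639 0.1005] F [-1.   0.1 -0.7] M [ 0.11  0.42 -0.01] g 9.3 q [ 0.18  0.59  1.98 -0.99  0.2  -0.27]
edge s,lat,z mm [-17.01  -1.    36.91] tilt 27.85 yaw -10.21 roll -0.22
tab_top []
fork [([165.5, 171.0], 0.77)]
dowel_top [([177.7, 165.4], 0.71)]
tab_top predicted px [155.5 201.5] [ 15.46  -0.87 104.96]
fork predicted px [165.4 170.1] [76.09 -1.19 86.11]
```

The settled near view, the top view and the networks agree: the slot estimate needs +5.7 mm along and -3.8 mm lateral, which puts the stud about 5.5 mm ahead of the slot. I'll update and descend.

```bash
cat >> h.py <<'E'
SLOT=SLOT+.0057*U-.0038*np.cross([0,0,1],U)
E
python3 - <<'E'
from h import *
o=get_obs(); edge(o); go(tgt(-21,13,28),-10.2,28,o)
E
```

```text
edge s,lat,z mm [-23.05   2.83  36.85] tilt 27.84 yaw -10.19 roll -0.22
shift now-frame [21.9 -2.7 -9.4] shift in target frame [21.9 -2.8 -9.4] rot [ 0.01 -0.16  0.25]
```

```bash
python3 -m inch '[[0,[0,-3.1,-1],[0,-0.1,0.2]],[0,[6,0,-3],[0,0,0]],[0,[6,0,-3],[0,0,0]],[0,[5,0,-2],[0,0,0]],[0,[0,0,0],[0,0,0]]]'
python3 - <<'E'
from h import *
o=state(); edge(o); go(tgt(-21,13,28),-10.2,28,o)
E
```

```text
time: 9.38
position: [0.5559, 0.1606, 0.0818]
tool_rot: [0.046, 0.513, -0.076, 0.854]
ft_force: [0.7, -0.3, -0.6]
grip_width: 0.0096
t 9.38 p [0.5559 0.1606 0.0818] F [ 0.7 -0.3 -0.6] M [ 0.05  0.43 -0.01] g 9.6 q [ 0.17  0.63  2.   -1.27  0.17  0.01]
edge s,lat,z mm [-23.25  -0.66  18.12] tilt 28.03 yaw -10.18 roll 0.03
shift now-frame [ 5.6  0.7 -0.4] shift in target frame [ 5.6  0.7 -0.4] rot [ 0.02  0.03 -0.04]
```

Joint 4 is near its limit (-1.27 of -1.43), so I'll ease the tilt to 26°, which still clears by geometry.

```bash
python3 -m inch '[[0,[1.5,0.3,0],[0,2,0]],[0,[2.5,0,0],[0,0,0]],[0,[1.5,0,0],[0,0,0]],[0,[0,0,0],[0,0,0]]]'
python3 - <<'E'
from h import *
o=state(); edge(o); go(tgt(-12,13.5,26),-10.2,26,o)
E
```

```text
time: 9.88
position: [0.5579, 0.1596, 0.0775]
tool_rot: [0.046, 0.525, -0.076, 0.847]
ft_force: [-0.3, -0.4, -1.5]
grip_width: 0.0096
t 9.88 p [0.5579 0.1596 0.0775] F [-0.3 -0.4 -1.5] M [0.07 0.44 0.01] g 9.6 q [ 0.17  0.64  1.98 -1.03  0.18 -0.23]
edge s,lat,z mm [-22.12  -1.36  15.17] tilt 26.43 yaw -10.15 roll -0.08
shift now-frame [6.5 1.4 8.4] shift in target frame [6.4 1.4 8.5] rot [0.04 0.43 0.07]
```

```bash
python3 -m inch '[[0,[3.2,0.8,1],[0,0.4,0]],[0,[1.8,0,3.6],[0,0,0]],[0,[1.8,0,3.6],[0,0,0]],[0,[0,0,0],[0,0,0]]]'
python3 - <<'E'
from h import *
o=state(); edge(o); go(tgt(-3,13.5,26),-10.2,26,o)
imaging.camera("scene");im=imaging.camera("wrist"); cv2.imwrite("pics/w6.png",im[:,:,::-1])
E
```

```text
time: 10.38
position: [0.5682, 0.1583, 0.0749]
tool_rot: [0.046, 0.528, -0.076, 0.845]
ft_force: [-0.2, 0.6, -2.0]
grip_width: 0.0095
t 10.38 p [0.5682 0.1583 0.0749] F [-0.2  0.6 -2. ] M [ 0.08  0.46 -0.06] g 9.5 q [ 0.16  0.65  1.95 -0.92  0.19 -0.36]
edge s,lat,z mm [-12.01  -0.82  12.93] tilt 26.03 yaw -10.09 roll -0.14
shift now-frame [3.5 0.8 8.3] shift in target frame [3.5 0.8 8.3] rot [0.1  0.03 0.1 ]
```

Already under the rim with no contact force. Next I'll creep to the stem.

```bash
python3 -m inch '[[0,[1.1,0.4,2.7],[0,0,0]],[0,[1.1,0,2.7],[0,0,0]],[0,[0.6,0,1.5],[0,0,0]],[0,[0,0,0],[0,0,0]]]'
python3 -c "
from h import *
edge(state())"
python3 -m inch '[[0,[0.5,0,1.1],[0,0,0]],[0,[0,0,0],[0,0,0]]]'
python3 -c "
from h import *
edge(state())"
```

```text
time: 10.98
position: [0.5754, 0.1573, 0.0754]
tool_rot: [0.046, 0.528, -0.076, 0.845]
ft_force: [0.1, 0.4, -1.3]
grip_width: 0.0099
t 10.97 p [0.5754 0.1573 0.0754] F [ 0.1  0.4 -1.3] M [ 0.09  0.4  -0.05] g 9.9 q [ 0.16  0.65  1.93 -0.86  0.19 -0.43]
edge s,lat,z mm [-4.81 -0.58 13.4 ] tilt 25.98 yaw -10.06 roll -0.17
time: 11.22
position: [0.5766, 0.1571, 0.0753]
tool_rot: [0.046, 0.528, -0.076, 0.845]
ft_force: [-0.2, 0.1, -1.7]
grip_width: 0.0095
t 11.22 p [0.5766 0.1571 0.0753] F [-0.2  0.1 -1.7] M [ 0.09  0.42 -0.05] g 9.5 q [ 0.15  0.65  1.93 -0.85  0.19 -0.44]
edge s,lat,z mm [-3.65 -0.64 13.4 ] tilt 25.97 yaw -10.06 roll -0.17
```

```bash
for i in 1; do python3 -m inch '[[0,[0.5,0,1.1],[0,0,0]],[0,[0,0,0],[0,0,0]]]'; done
python3 -m inch '[[0,[0.5,0,1],[0,0,0]],[0,[0,0,0],[0,0,0]]]'
python3 -c "
from h import *
edge(state())"
```

```text
time: 11.48
position: [0.5777, 0.1569, 0.0754]
tool_rot: [0.046, 0.528, -0.076, 0.844]
ft_force: [-0.3, 0.1, -2.5]
grip_width: 0.0095
time: 11.72
position: [0.5789, 0.1567, 0.0753]
tool_rot: [0.046, 0.528, -0.076, 0.844]
ft_force: [0.2, -0.7, -2.7]
grip_width: 0.0096
t 11.72 p [0.5789 0.1567 0.0753] F [ 0.2 -0.7 -2.7] M [ 0.1   0.43 -0.03] g 9.6 q [ 0.15  0.65  1.93 -0.83  0.2  -0.45]
edge s,lat,z mm [-1.31 -0.66 13.37] tilt 25.96 yaw -10.05 roll -0.18
```

```bash
python3 -m inch '[[0,[0.4,0,0.8],[0,0,0]],[0,[0,0,0],[0,0,0]]]'
python3 -c "
from h import *
edge(state())"
```

```text
time: 11.98
position: [0.5798, 0.1565, 0.0753]
tool_rot: [0.046, 0.528, -0.076, 0.844]
ft_force: [-0.1, 0.4, -1.1]
grip_width: 0.0092
t 11.97 p [0.5798 0.1565 0.0753] F [-0.1  0.4 -1.1] M [0.14 0.41 0.02] g 9.2 q [ 0.15  0.65  1.92 -0.82  0.2  -0.46]
edge s,lat,z mm [-0.36 -0.66 13.37] tilt 25.96 yaw -10.05 roll -0.18
```

Expected contact is at about s = -0.5, and there's nothing yet. I'll keep going in small steps.

```bash
python3 -m inch '[[0,[0.35,0,0.7],[0,0,0]],[0,[0,0,0],[0,0,0]]]'
python3 -c "
from h import *
edge(state())"
```

```text
time: 12.22
position: [0.5806, 0.1563, 0.0753]
tool_rot: [0.046, 0.528, -0.076, 0.844]
ft_force: [0.6, 0.3, -1.7]
grip_width: 0.0095
t 12.22 p [0.5806 0.1563 0.0753] F [ 0.6  0.3 -1.7] M [ 0.14  0.41 -0.03] g 9.5 q [ 0.15  0.65  1.92 -0.82  0.2  -0.47]
edge s,lat,z mm [ 0.44 -0.68 13.36] tilt 25.96 yaw -10.05 roll -0.18
```

```bash
python3 -m inch '[[0,[0.35,0,0.7],[0,0,0]],[0,[0,0,0],[0,0,0]]]'
python3 -c "
from h import *
edge(state())"
```

```text
time: 12.48
position: [0.5814, 0.1562, 0.0753]
tool_rot: [0.046, 0.528, -0.076, 0.844]
ft_force: [0.5, -0.3, -1.0]
grip_width: 0.0097
t 12.47 p [0.5814 0.1562 0.0753] F [ 0.5 -0.3 -1. ] M [0.1 0.4 0. ] g 9.7 q [ 0.15  0.65  1.92 -0.81  0.2  -0.47]
edge s,lat,z mm [ 1.25 -0.68 13.32] tilt 25.95 yaw -10.05 roll -0.18
```

```bash
python3 -m inch '[[0,[0.35,0,0.7],[0,0,0]],[0,[0,0,0],[0,0,0]]]'
python3 -c "
from h import *
edge(state())"
```

```text
time: 12.72
position: [0.5822, 0.156, 0.0753]
tool_rot: [0.045, 0.528, -0.076, 0.844]
ft_force: [-0.6, -0.3, -1.3]
grip_width: 0.0095
t 12.72 p [0.5822 0.156  0.0753] F [-0.6 -0.3 -1.3] M [ 0.11  0.41 -0.02] g 9.5 q [ 0.15  0.65  1.92 -0.81  0.2  -0.48]
edge s,lat,z mm [ 2.1  -0.69 13.35] tilt 25.96 yaw -10.05 roll -0.18
```

```bash
python3 -m inch '[[0,[0.35,0,0.7],[0,0,0]],[0,[0,0,0],[0,0,0]]]'
python3 -c "
from h import *
edge(state())
im=imaging.camera('wrist'); cv2.imwrite('pics/w7.png',cv2.resize(im[60:230,160:340,::-1],None,fx=2,fy=2,interpolation=cv2.INTER_CUBIC))
s=imaging.camera('scene'); cv2.imwrite('pics/s7.png',s[:,:,::-1]); a=cv2.imread('pics/w7.png'); b=cv2.resize(s[100:185,215:305,::-1],(360,340),interpolation=cv2.INTER_CUBIC); cv2.imwrite('pics/m7.png',np.hstack([a,b]))
"
```

```text
time: 12.98
position: [0.5827, 0.1559, 0.0751]
tool_rot: [0.045, 0.529, -0.076, 0.844]
ft_force: [0.2, 0.7, -1.1]
grip_width: 0.0095
t 12.97 p [0.5827 0.1559 0.0751] F [ 0.2  0.7 -1.1] M [ 0.14  0.46 -0.03] g 9.5 q [ 0.15  0.65  1.92 -0.8   0.2  -0.49]
edge s,lat,z mm [ 2.61 -0.79 13.21] tilt 25.93 yaw -10.05 roll -0.2
```

View pics/m7.png

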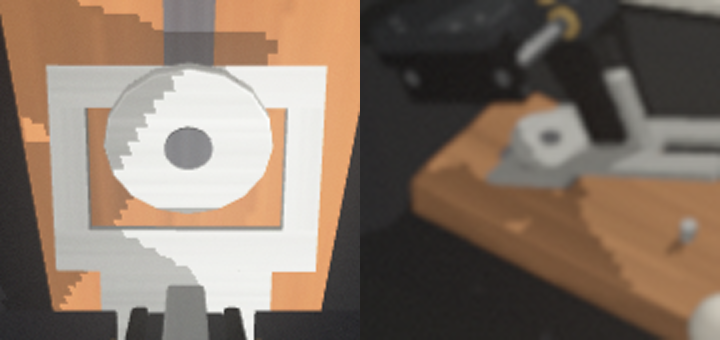

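The head now overlaps the end bar, with the opposite edge (row 228) clear of the rim (row 212) in view. The last step fell short, so contact may be starting. I'll feel once more.

```bash
python3 -m inch '[[0,[0.35,0,0.7],[0,0,0]],[0,[0,0,0],[0,0,0]]]'
python3 -c "
from h import *
edge(state())"
```

```text
time: 13.32
position: [0.5829, 0.1557, 0.0749]
tool_rot: [0.045, 0.529, -0.076, 0.844]
ft_force: [-0.6, 0.7, -1.4]
grip_width: 0.0096
t 13.32 p [0.5829 0.1557 0.0749] F [-0.6  0.7 -1.4] M [0.23 0.61 0.05] g 9.6 q [ 0.15  0.65  1.92 -0.8   0.2  -0.49]
edge s,lat,z mm [ 2.82 -0.87 13.07] tilt 25.88 yaw -10.05 roll -0.21
```

```bash
python3 -m inch '[[0,[0.35,0,0.7],[0,0,0]],[0,[0,0,0],[0,0,0]]]'
python3 -c "
from h import *
edge(state())"
```

```text
time: 13.58
position: [0.5831, 0.1556, 0.0747]
tool_rot: [0.045, 0.529, -0.076, 0.844]
ft_force: [-0.5, 0.9, -1.0]
grip_width: 0.0094
t 13.57 p [0.5831 0.1556 0.0747] F [-0.5  0.9 -1. ] M [ 0.23  0.62 -0.02] g 9.4 q [ 0.15  0.65  1.92 -0.79  0.2  -0.5 ]
edge s,lat,z mm [ 2.97 -0.93 12.92] tilt 25.83 yaw -10.05 roll -0.22
```

Contact with the stem is at s ≈ 2.6: motion stalls and the moment rises 0.2 N m. I'll back off a hair and level about the end edge.

```bash
python3 -m inch '[[0,[-0.4,0,-0.3],[0,0,0.1]],[0,[4.3,0,0.7],[0,4,0]],[0,[0,0,0],[0,0,0]]]'
python3 -c "
from h import *
o=state();edge(o);go(tgt(2.3,13.3,18),-10.2,18,o)"
```

```text
time: 13.95
position: [0.5844, 0.1534, 0.0719]
tool_rot: [0.046, 0.551, -0.077, 0.829]
ft_force: [-0.0, 0.9, -0.7]
grip_width: 0.0097
t 13.95 p [0.5844 0.1534 0.0719] F [-0.   0.9 -0.7] M [ 0.14  0.4  -0.01] g 9.7 q [ 0.14  0.66  1.88 -0.52  0.26 -0.78]
edge s,lat,z mm [ 2.67 -2.96 12.77] tilt 22.8 yaw -10.09 roll -0.45
shift now-frame [4.5 2.9 0.7] shift in target frame [4.4 2.8 1.1] rot [0.09 4.8  0.45]
```

```bash
python3 -m inch '[[0,[-0.4,2.6,-0.3],[0,0,0.4]],[0,[3.9,0.6,0.5],[0,4,0.1]],[0,[0,0,0],[0,0,0]]]'
python3 -c "
from h import *
o=state();edge(o);go(tgt(2.3,13.3,14),-10.2,14,o)"
```

```text
time: 14.32
position: [0.5862, 0.1562, 0.0688]
tool_rot: [0.05, 0.579, -0.071, 0.81]
ft_force: [-0.6, 0.7, -1.8]
grip_width: 0.0092
t 14.32 p [0.5862 0.1562 0.0688] F [-0.6  0.7 -1.8] M [ 0.08  0.24 -0.  ] g 9.2 q [ 0.13  0.66  1.83 -0.29  0.35 -1.02]
edge s,lat,z mm [ 1.67  0.1  13.27] tilt 18.86 yaw -10.0 roll -0.04
shift now-frame [ 5.4 -0.2  1.4] shift in target frame [ 5.3 -0.2  1.9] rot [ 0.19  4.86 -0.01]
```

```bash
python3 -m inch '[[0,[0.3,-0.2,0.7],[0,0,0]],[0,[4.2,-0.2,0.7],[0,4,0]],[0,[0,0,0],[0,0,0]]]'
python3 -c "
from h import *
o=state();edge(o);go(tgt(2.3,13.3,11),-10.2,11,o)"
```

```text
time: 14.7
position: [0.5876, 0.1548, 0.0649]
tool_rot: [0.052, 0.607, -0.07, 0.79]
ft_force: [0.6, -0.4, -1.7]
grip_width: 0.0097
t 14.7 p [0.5876 0.1548 0.0649] F [ 0.6 -0.4 -1.7] M [ 0.03  0.23 -0.01] g 9.7 q [ 0.11  0.67  1.78 -0.18  0.44 -1.13]
edge s,lat,z mm [ 1.27 -1.11 13.05] tilt 14.94 yaw -9.92 roll -0.2
shift now-frame [4.2 0.9 1.8] shift in target frame [4.1 0.9 2.1] rot [0.27 3.94 0.14]
```

```bash
python3 -m inch '[[0,[0.2,0.8,1.1],[0.2,0,0.1]],[0,[4.1,0.2,1],[0,4,0]],[0,[0,0,0],[0,0,0]]]'
python3 -c "
from h import *
o=state();edge(o);go(tgt(2.3,13.3,7),-10.2,7,o)"
```

```text
time: 15.08
position: [0.5891, 0.1551, 0.061]
tool_rot: [0.055, 0.634, -0.069, 0.768]
ft_force: [0.7, 0.4, -1.7]
grip_width: 0.0096
t 15.07 p [0.5891 0.1551 0.061 ] F [ 0.7  0.4 -1.7] M [ 0.08  0.13 -0.01] g 9.6 q [ 0.1   0.68  1.73 -0.11  0.54 -1.21]
edge s,lat,z mm [ 0.96 -0.33 13.07] tilt 10.99 yaw -10.08 roll -0.17
shift now-frame [4.3 0.3 2.1] shift in target frame [4.2 0.3 2.4] rot [0.11 3.99 0.15]
```

```bash
python3 -m inch '[[0,[0.2,0.3,1.2],[0.1,0,0.1]],[0,[4,0.2,1.2],[0,4,0]],[0,[0,0,0],[0,0,0]]]'
python3 -c "
from h import *
o=state();edge(o);go(tgt(2,13,0),-10.2,0,o)"
```

```text
time: 15.45
position: [0.5904, 0.1551, 0.057]
tool_rot: [0.058, 0.66, -0.067, 0.746]
ft_force: [-0.0, -0.4, -1.8]
grip_width: 0.0098
t 15.45 p [0.5904 0.1551 0.057 ] F [-0.  -0.4 -1.8] M [0.05 0.06 0.02] g 9.8 q [ 0.09  0.7   1.68 -0.06  0.64 -1.26]
edge s,lat,z mm [ 0.63 -0.09 13.18] tilt 7.01 yaw -10.15 roll -0.15
shift now-frame [7.9 0.1 2.4] shift in target frame [7.5 0.1 3.3] rot [0.04 7.01 0.14]
```

```bash
python3 -m inch '[[0,[0.1,0,1.3],[0,0,0.1]],[0,[4,0.2,1.2],[0,4,0]],[0,[0,0,0],[0,0,0]]]'
python3 -c "
from h import *
edge(state())"
python3 -m inch '[[0,[0,0,0.8],[0,0,0]],[0,[2.9,0.2,1],[0,3,0]],[0,[0,0,0],[0,0,0]]]'
python3 -c "
from h import *
o=state();edge(o);go(tgt(-6.5,12.5,0),-10.2,0,o)"
```

```text
time: 15.82
position: [0.5911, 0.1549, 0.053]
tool_rot: [0.06, 0.686, -0.065, 0.722]
ft_force: [0.4, -0.3, -1.8]
grip_width: 0.0094
t 15.82 p [0.5911 0.1549 0.053 ] F [ 0.4 -0.3 -1.8] M [0.03 0.1  0.03] g 9.4 q [ 0.08  0.72  1.63 -0.02  0.74 -1.3 ]
edge s,lat,z mm [ 0.12 -0.18 13.37] tilt 3.0 yaw -10.11 roll -0.12
time: 16.2
position: [0.5906, 0.155, 0.0502]
tool_rot: [0.061, 0.705, -0.063, 0.704]
ft_force: [-0.1, -0.2, -2.3]
grip_width: 0.0094
t 16.2 p [0.5906 0.155  0.0502] F [-0.1 -0.2 -2.3] M [-0.02 -0.01 -0.01] g 9.4 q [ 0.08  0.74  1.59 -0.    0.81 -1.32]
edge s,lat,z mm [-1.15 -0.23 13.69] tilt -0.02 yaw -10.07 roll -0.19
shift now-frame [ 1.2  0.2 -5.4] shift in target frame [ 1.2  0.1 -5.4] rot [ 0.13 -0.02  0.19]
```

Level with no contact forces. Now I centre the eye on the stud and check the fork against the dowel.

```bash
python3 -m inch '[[0,[0.8,0,-2.5],[0.1,0,0.2]],[0,[0.3,0,-2.5],[0,0,0]],[0,[0,0,0],[0,0,0]]]'
python3 - <<'E'
from h import *
o=state();edge(o)
ims={n:imaging.camera(n)[:,:,::-1] for n in("top","scene","wrist")}
for n in ims: cv2.imwrite(f"pics/{n}8.png",ims[n])
r=lambda i:cv2.resize(i,(int(i.shape[1]*300/i.shape[0]),300),interpolation=cv2.INTER_CUBIC)
w=np.hstack([r(ims["scene"][95:195,210:330]),r(ims["top"][130:230,140:220])]); k=np.zeros((600,w.shape[1],3),np.uint8);k[:300]=w; c=r(ims["wrist"][40:240,140:360]);k[300:,:c.shape[1]]=c; cv2.imwrite("pics/m8.png",k); print(k.shape)
for n in("top","scene"):
  for nm,P in(("fork",np.array(o["position"])+R.from_quat(o["tool_rot"]).apply([.0125,0,.0443])),("dowel",SLOT+.094*U+[0,0,.01])): print(n,nm,proj(n,P).round(1))
  r_=imaging.tip_of(n,"dowel_top")[:1];print([(x["pixel"],x["confidence"]) for x in r_]); r_=imaging.tip_of(n,"fork")[:1];print([(x["pixel"],x["confidence"]) for x in r_])
E
```

```text
time: 16.58
position: [0.5832, 0.1562, 0.049]
tool_rot: [0.062, 0.705, -0.063, 0.704]
ft_force: [1.0, -0.9, -1.9]
grip_width: 0.0095
t 16.57 p [0.5832 0.1562 0.049 ] F [ 1.  -0.9 -1.9] M [ 0.01  0.   -0.03] g 9.5 q [ 0.08  0.74  1.61 -0.    0.8  -1.32]
edge s,lat,z mm [-8.61 -0.25 12.55] tilt -0.05 yaw -10.15 roll -0.02
(600, 600, 3)
top fork [178.5 164.4]
top dowel [178.3 165.9]
[([178.9, 167.9], 0.71)]
[([179.1, 167.5], 0.53)]
scene fork [297.7 155.4]
scene dowel [296.6 155.7]
[([298.0, 155.8], 0.59)]
[([297.9, 155.3], 0.57)]
```

View pics/m8.png

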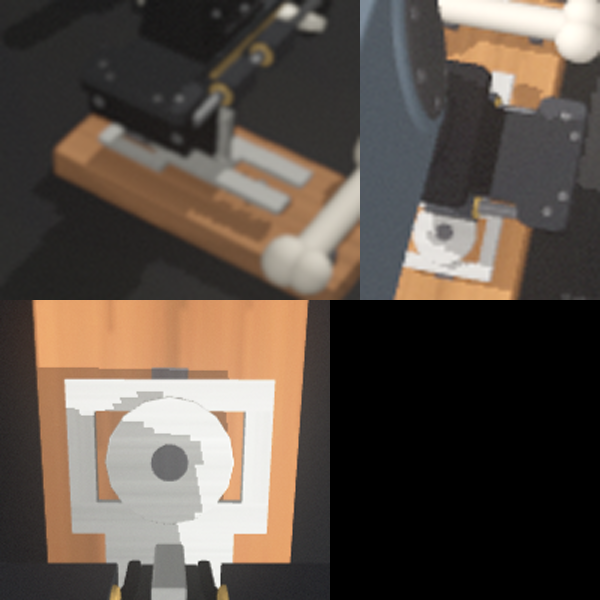

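The head overlaps both bars of the eye and the plate is centred on the deck; the fork and dowel projections agree within 1–2 px. Lowering now.

```bash
python3 -m inch '[[0,[2.5,0.2,0],[0,0,0]],[0,[2.5,0,0],[0,0,0]],[0,[2,0,0],[0,0,0]],[0,[0,0,0],[0,0,0]]]'
python3 -c "
from h import *
edge(state())"
```

```text
time: 17.42
position: [0.5843, 0.1562, 0.0413]
tool_rot: [0.063, 0.704, -0.063, 0.704]
ft_force: [-0.3, -0.5, -1.7]
grip_width: 0.0099
t 17.43 p [0.5843 0.1562 0.0413] F [-0.3 -0.5 -1.7] M [-0.01 -0.    0.02] g 9.9 q [ 0.08  0.75  1.61 -0.    0.78 -1.32]
edge s,lat,z mm [-7.49 -0.03  4.81] tilt -0.01 yaw -10.17 roll -0.01
```

```bash
python3 -m inch '[[0,[1.5,0,0],[0,0,0]],[0,[1.2,0,0],[0,0,0]],[0,[0,0,0],[0,0,0]]]'
python3 -c "
from h import *
edge(state())"
```

```text
time: 17.8
position: [0.5843, 0.1562, 0.0384]
tool_rot: [0.063, 0.704, -0.063, 0.704]
ft_force: [-0.7, 0.3, -1.7]
grip_width: 0.0098
t 17.8 p [0.5843 0.1562 0.0384] F [-0.7  0.3 -1.7] M [ 0.11  0.02 -0.03] g 9.8 q [ 0.08  0.75  1.61 -0.    0.78 -1.32]
edge s,lat,z mm [-7.47 -0.02  1.91] tilt -0.01 yaw -10.17 roll -0.01
```

Below the dowel top, with no force.

```bash
python3 -m inch '[[0,[0.8,0,0],[0,0,0]],[0,[0,0,0],[0,0,0]],[0,[0.5,0,0],[0,0,0]],[0,[0,0,0],[0,0,0]]]'
python3 -c "
from h import *
edge(state())"
```

```text
time: 18.3
position: [0.5845, 0.1562, 0.0372]
tool_rot: [0.063, 0.704, -0.063, 0.704]
ft_force: [0.3, 0.1, -1.7]
grip_width: 0.0095
t 18.3 p [0.5845 0.1562 0.0372] F [ 0.3  0.1 -1.7] M [ 0.03 -0.04  0.05] g 9.5 q [ 0.08  0.75  1.61 -0.    0.77 -1.32]
edge s,lat,z mm [-7.34 -0.    0.66] tilt 0.01 yaw -10.17 roll -0.01
```

```bash
python3 -m inch '[[0,[0.4,0,0],[0,0,0]],[0,[0,0,0],[0,0,0]]]'
python3 -c "
from h import *
edge(state())"
```

```text
time: 18.55
position: [0.5845, 0.1562, 0.0368]
tool_rot: [0.063, 0.704, -0.063, 0.704]
ft_force: [-0.7, -0.1, -2.2]
grip_width: 0.0098
t 18.55 p [0.5845 0.1562 0.0368] F [-0.7 -0.1 -2.2] M [-0.01 -0.03 -0.02] g 9.8 q [ 0.08  0.76  1.61 -0.    0.77 -1.32]
edge s,lat,z mm [-7.28  0.01  0.26] tilt 0.02 yaw -10.17 roll -0.0
```

```bash
python3 -m inch '[[0,[0.4,0,0],[0,0,0]],[0,[0,0,0],[0,0,0]]]'
python3 -c "
from h import *
edge(state())"
```

```text
time: 18.8
position: [0.5845, 0.1562, 0.0367]
tool_rot: [0.063, 0.704, -0.063, 0.705]
ft_force: [0.3, -0.9, -1.0]
grip_width: 0.0095
t 18.8 p [0.5845 0.1562 0.0367] F [ 0.3 -0.9 -1. ] M [-0.03  0.   -0.03] g 9.5 q [ 0.08  0.76  1.61 -0.    0.77 -1.32]
edge s,lat,z mm [-7.26  0.06  0.13] tilt 0.03 yaw -10.17 roll -0.0
```

Stalled at z ≈ 0.1 mm, so it rests on the deck. One confirming nudge, then release and retreat upward.

```bash
python3 -m inch '[[0,[0.3,0,0],[0,0,0]],[0,[0,0,0],[0,0,0]]]'
python3 -m inch '[[14,[0,0,0],[0,0,0]],[20,[0,0,0],[0,0,0]],[30,[0,0,0],[0,0,0]],[30,[0,0,0],[0,0,0]]]'
python3 -c "
from h import *
edge(state())"
python3 -m inch '[[30,[-8,0,0],[0,0,0]],[30,[-20,0,0],[0,0,0]],[30,[-40,0,0],[0,0,0]],[30,[-50,0,0],[0,0,0]],[30,[-40,0,-40],[0,0,0]],[30,[0,0,-50],[0,0,0]],[30,[0,0,0],[0,0,0]],[30,[0,0,0],[0,0,0]]]'
python3 - <<'E'
from h import *
o=state()
ims={n:imaging.camera(n)[:,:,::-1] for n in("top","scene","wrist")}
r=lambda i,h=300:cv2.resize(i,(int(i.shape[1]*h/i.shape[0]),h),interpolation=cv2.INTER_CUBIC)
w=np.hstack([r(ims["scene"][95:195,210:330]),r(ims["top"][120:250,130:230])]); k=np.zeros((600,max(w.shape[1],760),3),np.uint8);k[:300,:w.shape[1]]=w
a=r(ims["wrist"]);b=r(ims["scene"]);k[300:,:360]=a[:,:360];k[300:,360:760]=b[:,:400]; cv2.imwrite("pics/m9.png",k)
E
```

```text
time: 19.05
position: [0.5845, 0.1562, 0.0366]
tool_rot: [0.063, 0.704, -0.063, 0.705]
ft_force: [-0.8, -0.6, -0.9]
grip_width: 0.0095
time: 19.55
position: [0.5853, 0.1563, 0.0369]
tool_rot: [0.063, 0.704, -0.063, 0.705]
ft_force: [0.0, -0.1, 0.0]
grip_width: 0.028
t 19.55 p [0.5853 0.1563 0.0369] F [ 0.  -0.1  0. ] M [ 0.01  0.02 -0.04] g 28.0 q [ 0.08  0.76  1.61 -0.    0.77 -1.32]
edge s,lat,z mm [-6.47  0.24  0.28] tilt 0.13 yaw -10.17 roll 0.02
time: 20.55
position: [0.4959, 0.1725, 0.2038]
tool_rot: [0.064, 0.701, -0.062, 0.707]
ft_force: [0.4, 0.3, 0.9]
grip_width: 0.0298
t 20.55 p [0.4959 0.1725 0.2038] F [0.4 0.3 0.9] M [0.02 0.03 0.02] g 29.8 q [ 0.12  0.42  1.71  0.    1.01 -1.27]
```

View pics/m9.png

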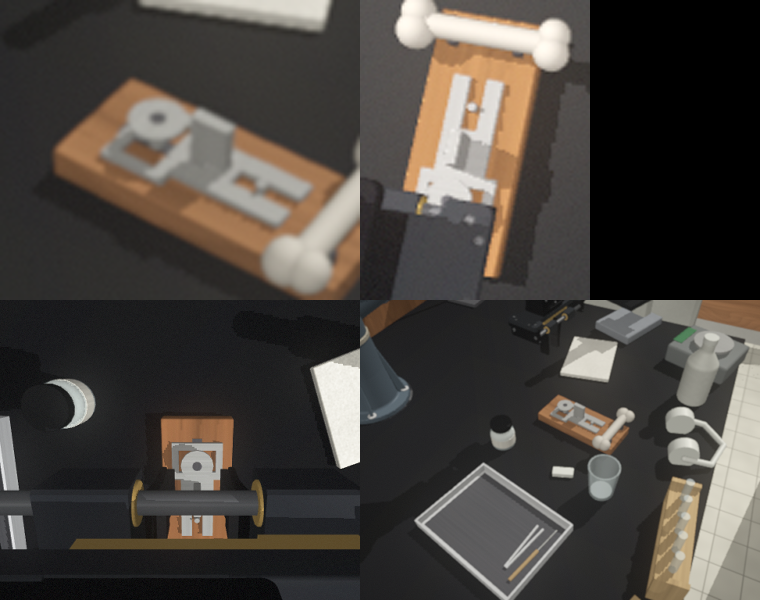

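The final views show the plate flat on the wood under the head, with the dowel inside the fork notch (scene crop (262,186), top crop (472,106)). The other things stand where they were and the gripper is clear.

```bash
python3 -c "
from h import *
print(robot.hand_in())"
```

```text
the job is handed in; nothing more can be done
None
```

The label plate is on the stand, flat on the wood under the stud's head with its fork astride the dowel. I handed the job in at about 20.6 s; it returned no verdict.

- **Method:** I gripped the tab and took the plate out of the tray. At the stud I tilted it 26–28° and slid the end bar under the rim until it met the stem. I then levelled it about that edge, centred the eye on the stud, lowered it until it rested, let go and backed away.
- **Last checks:**
  - The final pictures show the plate lying flat under the head, the dowel in the notch, and the other things where they were.
  - Force and moment readings stayed near the noise level when it touched down and when I let go.
- **Tilt:** I used 26–28° instead of the suggested 35°, because joint 4 was nearing its limit. By the geometry this still left a few millimetres.
- **Stand position:** my first wrist picture put the stand about 6 mm out. The later close-up and the top camera agreed with each other, so I corrected to those.
- **Stem position:** I felt the stem about 3 mm further on than the pictures suggested, and went by the contact. It showed as a rise in moment and stalled motion, with hardly any force.

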